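# Hold a bearing down on its wave spring for the circlip

### The job

Set the loose ball bearing flat into the bore of the aluminium housing on the lever press, let go of it, and push the slide by its black knob all the way in under the ram. Then bring the press lever down until the top of the bearing is about 5 mm below the housing's rim, so that the circlip groove is clear, without squeezing the wave spring under it flat, and keep the lever held there: finish while still holding it, because it springs back up when let go. Leave the other small parts on the bench where they are.

Things in the scene. Friction and masses are not known exactly. Their poses are not given: they have to be found in the camera images.
- press: Grey bench lever press, fixed, 245 mm tall. Origin on the bench below the ram's axis; x points from the ram to the column at the rear, y along the slide to the loading end, z up. Its head (x -42 to 110 mm, 66 mm wide in y, 117 to 199 mm high) overhangs the ram; the loading end is open above. Foot x -71 to 115 mm, y -85 to 65 mm; slide bed 100 mm wide, to y 285 mm, its side rails 40 mm high.
- slide (a joint): Travel of the steel slide that carries the housing, in m along the press's -y: 0 at the loading end, 0.150 at the stop with the bore exactly under the ram. It stays where it is left; moving it takes 2 to 3 N.
- slide_knob (a point): Centre of the top of the black push knob (22 mm diameter, 26 mm tall, on an 8 mm stem) that stands up from the outer end of the slide, 105 mm from the bore's axis in the press's +y; its top is 85 mm above the bench. Pushed in the press's -y to bring the slide in.
- housing_mouth (a point): Centre of the bore's mouth, on the rim of the aluminium housing, a 78 x 78 mm block, rim 73 mm above the bench. Bore 49 mm diameter, 27 mm deep, 2 mm chamfer; dark circlip groove 2 to 4 mm below the rim. At its bottom a steel disc on a wave spring: disc 11 mm below the rim when free, so the bearing sits about 3 mm proud until pressed. Axes as the press's. Moves with the slide.
- wave_spring (a joint): Compression of the wave spring under the bearing in m: 0 free, 0.012 squeezed flat; 2 N per mm. With the bearing's top d below the rim it reads d + 0.003, thus about 0.008 at 5 mm.
- bearing: Loose sealed ball bearing, 47 mm outside diameter, 14 mm thick, 0.12 kg, lying flat on the bench in front of the press (the only such ring, steel with a red seal). Origin at the centre of its underside, z along its axis. Same both ways up.
- bearing_center (a point): Centre of the bearing, halfway up its 14 mm thickness (7 mm below its top).
- lever (a joint): Press lever angle, rad: 0 at rest (40 degrees above level, towards the robot), grows as it is brought down, at most 1.2. Lowers the ram 25 mm per rad. A return spring lifts it with 4 to 8 N at the knob, 2 N more when pressing the bearing. With the slide in, the ram meets the bearing at 0.48; bearing top 3 mm below the rim at 0.72, 5 mm at 0.80; wave spring flat at 0.96.
- lever_pivot (a point): Centre of the lever's hub on the pinion shaft, which runs along the press's y, 160 mm above the bench. The lever swings in the upright plane through this point, 69 mm to the -y side of the ram.
- lever_knob (a point): Centre of the lever's black ball knob, 34 mm in diameter, at the end of a 13 mm round bar, 190 mm from lever_pivot. At lever angle q it lies 190*cos(0.698-q) mm from the pivot in the press's -x and 190*sin(0.698-q) mm above it: 282 mm above the bench at rest, 141 mm at 0.80 rad.
- ram_face (a point): Centre of the flat underside of the ram's round nose (36 mm diameter); 88 mm above the bench at rest.
- spark_plug: Bystander: spark plug lying on the bench to the right of the press, 20 x 76 x 18 mm. Origin at the centre of its underside.
- grommet: Bystander: grey rubber grommet, 35 mm diameter, 26 mm tall. Origin at the centre of its underside.
- relay: Bystander: small black relay with its blades up, 28 x 28 x 34 mm. Origin at the centre of its underside.
- union: Bystander: brass pipe union, 19 x 36 x 17 mm. Origin at the centre of its underside.
Things that resemble listed ones, but are neither listed nor needed, are in the scene too. What is shaped like the bearing but blue or green is not meant.

How it is judged:
By the outcome, as a careful person would: the job done as asked, in the order asked, and still so for the second after the job is handed in, while the arm keeps its last pose, push and grip.
It also fails if it takes over 58 s, if anything falls off the work surface, if the arm or the gripper's body presses on something with over 40 N, if the wrist force passes 120 N, or if a joint passes its speed limit or range.

### The arm

A 6-joint arm with a two-finger parallel gripper is mounted at the origin on a cart in front of the work surface, level with it; the furniture and walls round the work are solid. World frame = base frame: x ahead of the robot, y to its left, z up, the work surface at z = 0. Lengths are in m, angles in degrees, forces in N, time in s.
With the tool pointing down it reaches from about 0.4 to 0.825 m from the base axis. Payload 7 kg.
Tool frame: the origin (TCP) lies midway between the tips of the shut fingers; the grasp point (between the pads) lies hold_point_z behind it (hold_point_z is the distance from the TCP to the grasp point, in m); z points along the fingers, y is the line along which they close (so a half turn about z gives the same grasp; the last joint's range is limited). The gripper opens to 88 mm and grips with 3 to 60 N. Pads are 19 mm wide; open, the fingers measure 130 mm over their backs; the gripper's body (78 mm by 193 mm) begins 47 mm behind the grasp point.
Start: joints at [-53.337, 20.546, 0.682, 0, -70.136, -16.507], TCP at [0.233, -0.634, 0.227] pointing down, gripper open.
Joint ranges: [-176.03, 176.03], [-82.01, 121.73], [-58.28, 71.71], [-173.87, 95.51], [-174.79, -0.11], [-173.66, 173.66]. Speed limits (degrees/s): [136.94, 136.94, 172.46, 180, 180, 180].

### API

Orientations are given as [roll, pitch, yaw] about the fixed x, y, z axes, in that order (R = Rz(yaw) Ry(pitch) Rx(roll)).
In Python, from plant import * gives the robot as it stands.
- The arm moves only by the tool step_arm, never from a script. Its argument "steps" is a list that holds one entry, the list of rows, each a list of 6 numbers: the shift along the tool's x, y, z scaled (see below), then the turn, a rotation vector about the tool's x, y, z scaled (see below). In form: [[[tx, ty, tz, wx, wy, wz], ...]]. A call has 1 to 20 rows; each row is the pose to reach, as a shift and turn from the pose commanded when the call began, along the tool's axes at that moment; what a row does not reach only later rows make up. The controller multiplies each number of a shift by 100 mm and each number of a turn by 0.5 rad. A row lasts 1/10 s, in which the tool goes at most 50 mm and 8.59 degrees, less where a joint would pass 70% of its speed; a pose out of reach is approached as far as the arm can. A call with a number of a shift or a turn outside -1 to 1 is refused whole. A call with a gripper value outside its range is refused whole. "jaw" is the closure in counts, from 0 (fully open) to 255 (shut), set as the call begins (left out, the last holds). The fingers move at their own pace and stop on an object; the grip force is fixed at half the most. Time passes only in rows, so rows that repeat a pose let the fingers close. It gives the time, the measured TCP pose, the force, the opening and the grip force at its end, in the units of the state.
- get_obs(): the state, without advancing time (a new reading comes with each control period).
- snapshot(name): name is "side" or "top"; returns (picture, depth): 420x560x3 uint8, red, green, blue; 420x560 float32, m along the optical axis (not along the pixel's ray), 0 where there is no reading.
- calibration(name): a dict with "mtx" (3x3 intrinsics, pixels), "rvec" (rotation vector, rad) and "tvec" (3), from world to camera coordinates, as OpenCV has them. Camera axes: x right, y down, z forward; pixel columns grow to the right and rows downward; lengths in m; the calibration is good to about 2 mm. A picture is of the moment at which its call begins. calibration takes no time and is no camera call.
- close_job(): hands the job in; it is judged then, once.
The state is a dict: "clock": time; "joint_pos": joint angles; "qvel": joint speeds; "tau": joint torques, N m; "tool_pos": TCP position; "orientation": TCP orientation; "force": force on the tool from outside, world axes, zero at the start; "moment": the same for the moment, N m; "opening": finger opening in m; "gripper_force": force on a finger pad.
Only numpy, scipy, OpenCV 4.12 (cv2) and the standard library are available. Lean on these libraries where they do the work, as an engineer would, in place of code of your own. Each camera call takes 0.05 s, during which the arm holds its last target. There are 200 camera calls.

## Working session

There is one attempt and no reset: what is moved stays moved. The work goes in short steps, Python scripts to look and compute and a tool call to move; the robot and the scene stay as the last step left them, time stands still between calls to the robot, and variables do not carry over. Pictures are saved under pics/ and viewed, at most 10 in all, crops included, and the job is handed in when it is done.

Besides the shell and the picture viewer there is one more tool, called after ">>>" as name(argument=value, ...) on one line, values as JSON. step_arm: Moves the arm, as the interface text tells. Its arguments: {"type":"object","properties":{"steps":{"type":"array","items":{"type":"array","items":{"type":"array","items":{"type":"number","minimum":-1,"maximum":1}}}},"jaw":{"type":"number"}},"required":["steps"]}

```bash
mkdir -p pics; cat > h.py <<'E'
from plant import *
import numpy as np, cv2
from scipy.spatial.transform import Rotation as R
def cam(n):
    c=calibration(n); M=np.array(c["mtx"],float); Rm=cv2.Rodrigues(np.array(c["rvec"],float))[0]; t=np.array(c["tvec"],float).ravel(); return M,Rm,t
def cloud(n,d):
    M,Rm,t=cam(n); v,u=np.mgrid[:d.shape[0],:d.shape[1]]
    p=np.stack([(u-M[0,2])/M[0,0]*d,(v-M[1,2])/M[1,1]*d,d],-1)
    return (p-t)@Rm
def ray(n,u,v,z):
    M,Rm,t=cam(n); r=Rm.T@np.linalg.inv(M)@[u,v,1]; o=-Rm.T@t; return o+r*(z-o[2])/r[2]
E
python3 - <<'E'
from h import *
for n in("top","side"):
    p,d=snapshot(n); np.save(n+"_d.npy",d); cv2.imwrite(f"pics/{n}0.png",p[...,::-1]); np.save(n+"_p.npy",p)
    M,Rm,t=cam(n); print(n,-Rm.T@t,Rm[2],M[0,0])
print(get_obs())
E
```

```text
top [ 0.37665675 -0.1098897   1.24999479] [ 0.15195375  0.00515494 -0.98837416] 409.37634835288526
side [ 0.45260009 -0.99541675  0.60651668] [ 0.06793312  0.90678855 -0.41607647] 415.4180931690282
{'clock': 0.1, 'joint_pos': array([-5.33377781e+01,  2.05894469e+01,  6.36580387e-01, -1.76690914e-02,
       -7.01357039e+01, -1.65073032e+01]), 'qvel': array([-0.01746005, -0.10597639,  0.11850179,  0.03331567, -0.08524159,
       -0.02207008]), 'tau': array([ 4.44035140e-04, -5.84162164e+01,  2.93753707e+01,  7.01552868e+00,
        1.01687363e-02, -7.44219960e-05]), 'tool_pos': array([ 0.23239283, -0.63324585,  0.22567415]), 'orientation': array([ 1.79910360e+02, -9.24247256e-03, -1.59851091e+02]), 'force': array([-0.18244929, -0.01551431, -0.11299745]), 'moment': array([-0.05266329,  0.02316471,  0.02109702]), 'gripper_force': 0.0, 'opening': 0.0874121198937857}
```

View pics/top0.png

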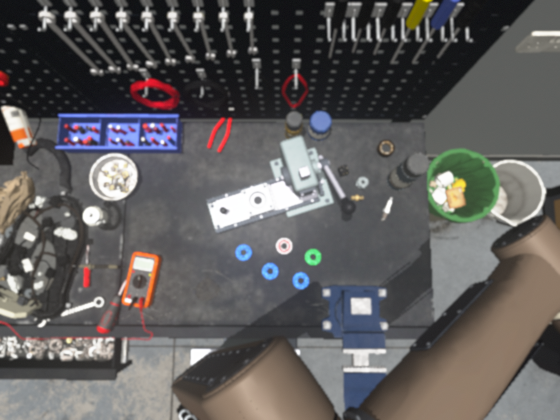

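View pics/side0.png

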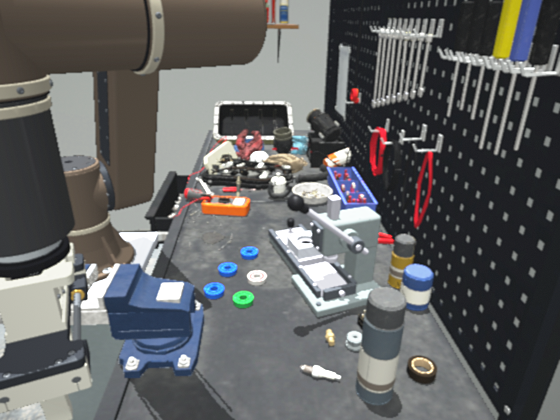

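The top view shows the red bearing at about (284,246), the bore at (258,199), the slide knob at (224,210) and the lever knob at (348,209). Next I'll take a closer crop and get positions from depth.

```bash
python3 - <<'E'
from h import *
p=np.load("top_p.npy"); d=np.load("top_d.npy"); C=cloud("top",d)
c=p[130:290,200:370]; cv2.imwrite("pics/crop.png",cv2.resize(c,None,fx=4.7,fy=3.75*1.0,interpolation=cv2.INTER_CUBIC)[...,::-1] if 0 else cv2.resize(c,None,fx=3.7,fy=3.7,interpolation=cv2.INTER_CUBIC)[...,::-1])
hsv=cv2.cvtColor(p,cv2.COLOR_RGB2HSV).astype(int)
# bearing : height mask near
reg=np.zeros(d.shape,bool); reg[232:260,270:298]=1
q=C[reg]; print("bench z",np.median(C[270:276,230:260,2]))
red=C[reg&(p[...,0].astype(int)>p[...,1]+25)]; print("red",len(red),red.mean(0),(red.min(0)+red.max(0))/2)
m=reg&(C[...,2]>0.007); a=C[m]; print("hi",len(a),a.mean(0),(a.min(0)+a.max(0))/2,a.max(0)-a.min(0))
# heights around
for nm,(u,v) in dict(bore=(258,199),knob=(224,210),lev=(348,209)).items(): print(nm,C[v,u],np.round(C[v-4:v+5:2,u-4:u+5:2,2],3).tolist())
# housing rim pixels
reg[:]=0; reg[170:225,230:290]=1
m=reg&(abs(C[...,2]-0.073)<0.005); a=C[m]
r=cv2.minAreaRect((a[:,:2]*1000).astype(np.float32)); print("rim",len(a),r)
reg[:]=0; reg[175:240,200:275]=1
m=reg&(C[...,2]>0.03)&(C[...,2]<0.05);r=cv2.minAreaRect((C[m][:,:2]*1000).astype(np.float32)); print("rails",m.sum(),r)
m=(C[...,2]>0.11)&(C[...,2]<0.21); m[:, :270]=0;m[:,325:]=0;m[:130]=0;m[205:]=0
r=cv2.minAreaRect((C[m][:,:2]*1000).astype(np.float32)); print("head",m.sum(),r)
m=reg&(C[...,2]>0.075); m[:,240:]=0; print("knob",m.sum(),C[m].mean(0))
m=(C[...,2]>0.25)&(C[...,2]<.31); m[:,:330]=0;m[:,362:]=0;m[:190]=0;m[228:]=0; print("lk",m.sum(),C[m].mean(0),C[m].max(0))
E
```

```text
bench z -0.00196076067835843
red 110 [ 0.45275707 -0.10999956  0.01176525] [ 0.45323966 -0.11024477  0.00790911]
hi 154 [ 0.45088708 -0.1111338   0.0204909 ] [ 0.42459094 -0.11162053  0.62862123] [0.09586839 0.04531142 1.24274711]
bore [ 0.5858061  -0.03603212  0.06340744] [[0.067, 0.059, 0.06, 0.063, 0.065], [0.061, 0.062, 0.061, 0.062, 0.066], [0.062, 0.061, 0.063, 0.062, 0.059], [0.063, 0.061, 0.063, 0.056, 0.06], [0.061, 0.058, 0.062, 0.062, 0.062]]
knob [0.54942534 0.06005412 0.08542679] [[0.041, 0.039, 0.038, 0.042, 0.041], [0.085, 0.085, 0.084, 0.04, 0.041], [0.081, 0.084, 0.085, 0.069, 0.04], [0.08, 0.083, 0.079, 0.066, 0.042], [0.038, 0.077, 0.063, 0.044, 0.041]]
lev [ 0.52174206 -0.26290226  0.29562406] [[0.297, 0.299, 0.299, 0.299, 0.296], [0.295, 0.294, 0.3, 0.298, 0.298], [0.292, 0.297, 0.296, 0.294, 0.296], [0.289, 0.291, 0.295, 0.293, 0.292], [0.282, 0.287, 0.291, 0.287, 0.281]]
rim 483 ((582.1082763671875, -33.03872299194336), (78.85980987548828, 77.88919830322266), 18.003393173217773)
rails 1296 ((570.2304077148438, 4.200004577636719), (106.80023193359375, 214.32313537597656), 17.814945220947266)
head 1717 ((655.3319091796875, -161.15786743164062), (158.76632690429688, 121.67272186279297), 2.1472299098968506)
knob 50 [0.5248738  0.0413801  0.24609127]
lk 221 [ 0.53378162 -0.26092976  0.28479856] [ 0.57081095 -0.24781304  0.30186122]
```

View pics/crop.png

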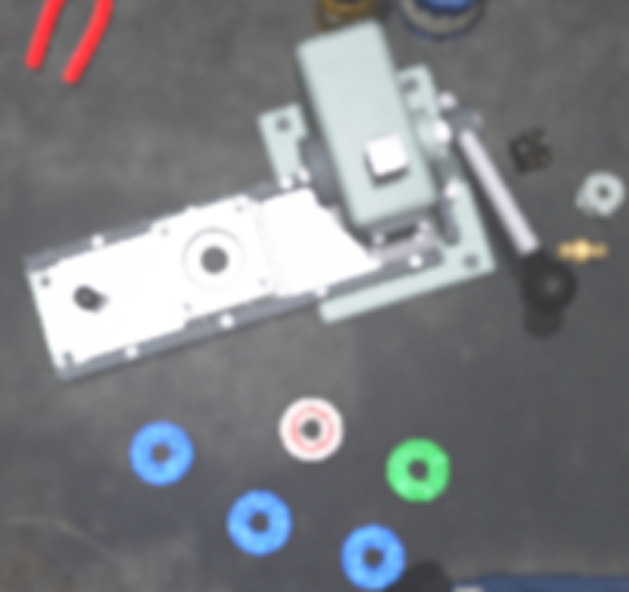

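```bash
python3 - <<'E'
from h import *
print(hold_point_z if 'hold_point_z' in globals() else [k for k in globals() if not k.startswith('_')][:40])
for nm,(u,v,z) in dict(bear=(312,429,.014),hole=(213,259,.062),hole_rim=(213,259,.073),knob=(86,297,.085),lk=(549,284,.282),pivot=(440,130,.16)).items():
    print(nm,ray("top",200+(u+.5)/3.7-.5,130+(v+.5)/3.7-.5,z).round(4))
# bearing via circle fit of bright/red blob
p=np.load("top_p.npy").astype(int); 
m=np.zeros(p.shape[:2],np.uint8); s=p[232:262,268:300]; m[232:262,268:300]=(s.max(-1)>150)
c=max(cv2.findContours(m,0,1)[0],key=cv2.contourArea); print(cv2.minEnclosingCircle(c),cv2.fitEllipse(c)); (u,v),_=cv2.minEnclosingCircle(c); print("bear",ray("top",u,v,.012))
# side view lever knob: dark pixel blob near (297,203)
print("lk side")
d=np.load("side_d.npy"); C=cloud("side",d); print(C[203,295],C[192:214:5,295].round(3).tolist())
q=C[190:216,285:310].reshape(-1,3); q=q[(q[:,2]>.26)&(q[:,2]<.31)&(q[:,1]>-.32)&(q[:,1]<-.22)]
D=cloud("top",np.load("top_d.npy"))[195:222,336:362].reshape(-1,3); D=D[(D[:,2]>.278)&(D[:,2]<.31)]
from scipy.optimize import least_squares
for a in (q,D,np.vstack([q,D])):
    r=least_squares(lambda c:np.linalg.norm(a-c,axis=1)-.017,a.mean(0)-[0,0,.01],loss='soft_l1',f_scale=.002); print(len(a),r.x)
E
```

```text
0.0188
bear [ 0.4524 -0.113   0.014 ]
hole [ 0.5841 -0.0336  0.062 ]
hole_rim [ 0.5822 -0.0343  0.073 ]
knob [0.5498 0.0634 0.085 ]
lk [ 0.5301 -0.2652  0.282 ]
pivot [ 0.6645 -0.2066  0.16  ]
((283.5, 245.5), 8.860122680664062) ((283.5469970703125, 245.4530029296875), (17.037776947021484, 17.220733642578125), 135.0)
bear [ 0.45272681 -0.11164455  0.012     ]
lk side
[ 0.5271342  -0.28112491  0.28809169] [[0.601, 0.434, 0.014], [0.527, -0.276, 0.298], [0.527, -0.281, 0.29], [0.527, -0.286, 0.282], [0.587, 0.287, 0.001]]
307 [ 0.53007194 -0.26670823  0.2821708 ]
162 [ 0.5281392  -0.2648979   0.28123105]
469 [ 0.52938337 -0.26626857  0.28194177]
```

```bash
cat > pl.py <<'E'
import sys,json,os
import numpy as np
from scipy.spatial.transform import Rotation as R
# usage: pl.py x y z yaw [x y z yaw ...]: prints call vectors, tracking the commanded pose in pose.json (-n: don't save)
f="pose.json"; P=json.load(open(f)) if os.path.exists(f) else [.233,-.634,.227,-159.844]
P=np.array(P); T=np.array(sys.argv[1:],float).reshape(-1,4)
def Rm(y): return R.from_euler("xyz",[180,0,y],degrees=True).as_matrix()
for t in T:
    while 1:
        dy=(t[3]-P[3]+180)%360-180; d=Rm(P[3]).T@(t[:3]-P[:3])/.1; w=-np.radians(dy)/.5
        n=max(abs(np.r_[d,w])); s=1 if n<=1 else 1/np.ceil(n)
        v=np.round(np.r_[d*s,0,0,w*s],3)
        if not abs(v).max()>0: break
        m=Rm(P[3]); P[:3]+=m@v[:3]*.1; P[3]-=np.degrees(v[5]*.5)
        print(v.tolist()," rows>=",int(np.ceil(max(np.linalg.norm(v[:3])*2,abs(v[5])*.5*57.3/8.59))), "->",P.round(4).tolist())
        if s==1: break
json.dump(P.tolist(),open(f,"w"))
E
python3 pl.py .4525 -.112 .12 -72
```

```text
[-0.772, 0.829, 0.214, 0.0, 0.0, -0.613]  rows>= 3 -> [0.2769, -0.5296, 0.2056, -142.2828]
[-0.986, 0.557, 0.214, 0.0, 0.0, -0.613]  rows>= 3 -> [0.3208, -0.4252, 0.1842, -124.7217]
[-0.831, 0.175, 0.161, 0.0, 0.0, -0.46]  rows>= 2 -> [0.3538, -0.3469, 0.1681, -111.5437]
[-0.849, -0.019, 0.16, 0.0, 0.0, -0.46]  rows>= 2 -> [0.3867, -0.2687, 0.1521, -98.3656]
[-0.823, -0.211, 0.161, 0.0, 0.0, -0.46]  rows>= 2 -> [0.4196, -0.1903, 0.136, -85.1876]
[-0.753, -0.394, 0.16, 0.0, 0.0, -0.46]  rows>= 2 -> [0.4525, -0.112, 0.12, -72.0096]
```

>>> step_arm(steps=[[[-0.772, 0.829, 0, 0, 0, -0.613], [-0.772, 0.829, 0, 0, 0, -0.613], [-0.772, 0.829, 0, 0, 0, -0.613], [-0.772, 0.829, 0, 0, 0, -0.613]]], jaw=0)

```text
clock: 0.5
tool_pos: [0.2773, -0.5276, 0.2271]
orientation: [-180.0, 0.0, -142.2]
force: [0.3, 0.2, -0.1]
opening: 0.0877
gripper_force: 0.0
```

>>> step_arm(steps=[[[-0.986, 0.557, 0, 0, 0, -0.613], [-0.986, 0.557, 0, 0, 0, -0.613], [-0.986, 0.557, 0, 0, 0, -0.613]]])

```text
clock: 0.8
tool_pos: [0.3211, -0.4227, 0.2266]
orientation: [180.0, 0.0, -124.4]
force: [0.1, -1.1, -0.0]
opening: 0.0877
gripper_force: 0.0
```

>>> step_arm(steps=[[[-0.831, 0.175, 0, 0, 0, -0.46], [-0.831, 0.175, 0, 0, 0, -0.46]]])

```text
clock: 1.0
tool_pos: [0.3537, -0.3459, 0.2265]
orientation: [180.0, -0.0, -111.4]
force: [0.4, -0.2, 0.4]
opening: 0.0877
gripper_force: 0.0
```

>>> step_arm(steps=[[[-0.849, -0.019, 0, 0, 0, -0.46], [-0.849, -0.019, 0, 0, 0, -0.46]]])

```text
clock: 1.2
tool_pos: [0.3871, -0.2672, 0.2267]
orientation: [-180.0, -0.0, -98.2]
force: [1.3, -0.2, 0.4]
opening: 0.0875
gripper_force: 0.0
```

>>> step_arm(steps=[[[-0.823, -0.211, 0, 0, 0, -0.46], [-0.823, -0.211, 0, 0, 0, -0.46]]])

```text
clock: 1.4
tool_pos: [0.4202, -0.1886, 0.2268]
orientation: [-180.0, -0.0, -85.0]
force: [0.4, 0.2, -0.3]
opening: 0.0876
gripper_force: 0.0
```

>>> step_arm(steps=[[[-0.753, -0.394, 0, 0, 0, -0.46], [-0.753, -0.394, 0, 0, 0, -0.46], [-0.753, -0.394, 0, 0, 0, -0.46], [-0.753, -0.394, 0, 0, 0, -0.46]]])

```text
clock: 1.8
tool_pos: [0.4526, -0.1115, 0.2264]
orientation: [180.0, -0.0, -72.0]
force: [-0.1, -0.3, -0.4]
opening: 0.0875
gripper_force: 0.0
```

```bash
echo '[0.4525,-0.112,0.227,-72.01]'>pose.json; python3 - <<'E'
from h import *
o=get_obs(); print(o["clock"],o["tool_pos"],o["orientation"],o["force"],o["joint_pos"],o["opening"])
p,d=snapshot("side"); cv2.imwrite("pics/s1.png",p[...,::-1])
E
python3 pl.py .4525 -.112 .12 -72 .4525 -.112 .03 -72
```

```text
1.8 [ 0.45262153 -0.11147421  0.22640432] [ 1.79959834e+02 -5.80065341e-03 -7.20363973e+01] [-0.12344196 -0.3262797  -0.37070166] [ 1.04704899e+01  4.68984818e-01 -2.45372299e+01  1.21218795e-02
 -6.50328527e+01  7.48799047e+00] 0.08748091022464159
[0.0, -0.0, 0.535, 0.0, 0.0, -0.0]  rows>= 2 -> [0.4525, -0.112, 0.1735, -72.01]
[0.0, -0.0, 0.535, 0.0, 0.0, -0.0]  rows>= 2 -> [0.4525, -0.112, 0.12, -72.01]
[0.0, -0.0, 0.9, 0.0, 0.0, -0.0]  rows>= 2 -> [0.4525, -0.112, 0.03, -72.01]
```

View pics/s1.png

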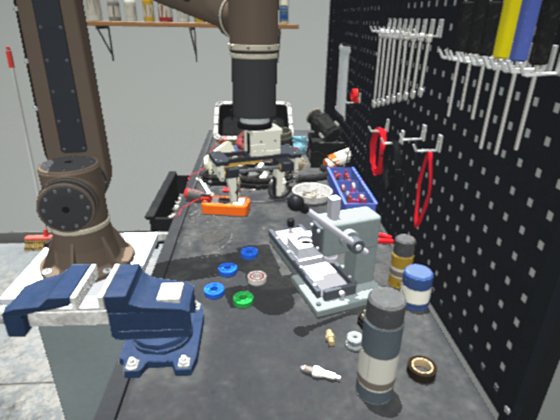

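The gripper hangs open above the red bearing, at about (257,278), and its way down is clear.

>>> step_arm(steps=[[[0, 0, 0.5, 0, 0, 0], [0, 0, 1, 0, 0, 0], [0, 0, 1, 0, 0, 0]]])

```text
clock: 2.15
tool_pos: [0.4472, -0.1132, 0.1215]
orientation: [179.4, 0.2, -72.3]
force: [-0.4, -0.7, -0.4]
opening: 0.0875
gripper_force: 0.0
```

>>> step_arm(steps=[[[0, 0, 0.5, 0, 0, 0], [0, 0, 0.95, 0, 0, 0], [0, 0, 0.95, 0, 0, 0]]])

```text
clock: 2.45
tool_pos: [0.4493, -0.1129, 0.0289]
orientation: [179.5, 0.1, -72.2]
force: [-0.6, 0.2, 0.5]
opening: 0.0877
gripper_force: 0.0
```

```bash
python3 - <<'E'
from h import *
p,d=snapshot("side"); cv2.imwrite("pics/s2.png",cv2.resize(p[220:320,190:330],None,fx=5,fy=5,interpolation=cv2.INTER_CUBIC)[...,::-1])
E
```

```text
(no output)
```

View pics/s2.png

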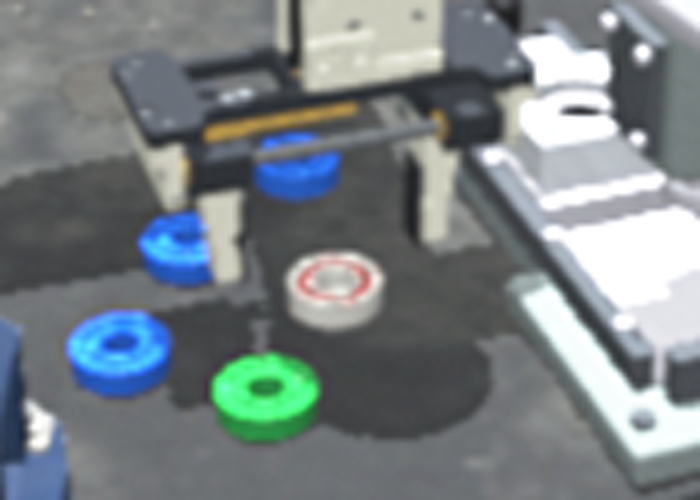

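The bearing at (335,288) in the crop sits between the open fingers at (225,260) and (440,220). Both are clear of the other rings.

>>> step_arm(steps=[[[0, 0, 0.12, 0, 0, 0], [0, 0, 0.24, 0, 0, 0], [0, 0, 0.24, 0, 0, 0], [0, 0, 0.24, 0, 0, 0]]])

```text
clock: 2.9
tool_pos: [0.4539, -0.1117, 0.0101]
orientation: [-179.8, -0.1, -72.0]
force: [-0.1, -0.3, -0.1]
opening: 0.0876
gripper_force: 0.0
```

>>> step_arm(steps=[[[0, 0, 0, 0, 0, 0], [0, 0, 0, 0, 0, 0], [0, 0, 0, 0, 0, 0], [0, 0, 0, 0, 0, 0], [0, 0, 0, 0, 0, 0], [0, 0, 0, 0, 0, 0], [0, 0, 0, 0, 0, 0], [0, 0, 0, 0, 0, 0], [0, 0, 0, 0, 0, 0], [0, 0, 0, 0, 0, 0]]], jaw=255)

```text
clock: 3.9
tool_pos: [0.452, -0.1116, 0.0075]
orientation: [180.0, 0.0, -72.0]
force: [-0.1, -0.3, 0.2]
opening: 0.0453
gripper_force: 30.0
```

```bash
echo '[0.4525,-0.112,0.008,-72.01]'>pose.json; python3 pl.py .4525 -.112 .108 -72 .583 -.034 .108 -72
```

```text
[0.0, 0.0, -1.0, 0.0, 0.0, -0.0]  rows>= 2 -> [0.4525, -0.112, 0.108, -72.01]
[-0.169, -0.741, -0.0, 0.0, 0.0, -0.0]  rows>= 2 -> [0.5178, -0.073, 0.108, -72.01]
[-0.17, -0.741, -0.0, 0.0, 0.0, -0.0]  rows>= 2 -> [0.583, -0.034, 0.108, -72.01]
```

>>> step_arm(steps=[[[0, 0, -0.3, 0, 0, 0], [0, 0, -0.7, 0, 0, 0], [0, 0, -1, 0, 0, 0], [0, 0, -1, 0, 0, 0]]])

```text
clock: 4.3
tool_pos: [0.4547, -0.1114, 0.1114]
orientation: [-179.6, -0.1, -72.0]
force: [1.4, 0.3, -1.5]
opening: 0.0455
gripper_force: 30.0
```

>>> step_arm(steps=[[[-0.1, -0.4, 0, 0, 0, 0], [-0.169, -0.741, 0, 0, 0, 0]]])

```text
clock: 4.5
tool_pos: [0.5178, -0.0722, 0.1076]
orientation: [-180.0, 0.0, -72.1]
force: [-0.0, -0.3, -1.5]
opening: 0.0454
gripper_force: 30.0
```

>>> step_arm(steps=[[[-0.1, -0.4, 0, 0, 0, 0], [-0.17, -0.741, 0, 0, 0, 0], [-0.17, -0.741, 0, 0, 0, 0], [-0.17, -0.741, 0, 0, 0, 0], [-0.17, -0.741, 0, 0, 0, 0], [-0.17, -0.741, 0, 0, 0, 0]]])

```text
clock: 5.1
tool_pos: [0.5816, -0.0341, 0.1073]
orientation: [180.0, 0.0, -72.0]
force: [-0.4, -0.3, -1.5]
opening: 0.0453
gripper_force: 30.0
```

```bash
python3 - <<'E'
from h import *
from scipy.optimize import least_squares
o=get_obs(); print(o["tool_pos"],o["orientation"]); t=o["tool_pos"]
D=[]
for _ in range(4):
    p,d=snapshot("side"); D.append(d)
d=np.median(D,0); C=cloud("side",d)
M,Rm,tt=cam("side"); uv=cv2.projectPoints(t.reshape(1,3),cv2.Rodrigues(Rm)[0],tt,M,None)[0].ravel(); print(uv)
u,v=uv.astype(int); cr=p[v-50:v+70,u-70:u+70]; cv2.imwrite("pics/s3.png",cv2.resize(cr,None,fx=5,fy=5,interpolation=cv2.INTER_CUBIC)[...,::-1])
q=C.reshape(-1,3); m=(abs(q[:,0]-t[0])<.021)&(abs(q[:,1]-t[1])<.05)&(q[:,2]>t[2]-.006)&(q[:,2]<t[2]+.0); a=q[m]; print(len(a),a.min(0),a.max(0))
r=least_squares(lambda c:np.hypot(a[:,0]-c[0],a[:,1]-c[1])-.0235,t[:2],loss='soft_l1',f_scale=.001); print("bearing c",r.x, r.x-t[:2])
# rim seen from side: housing top
m=(abs(q[:,2]-.073)<.003)&(abs(q[:,0]-.583)<.08)&(abs(q[:,1]+.034)<.08); print(m.sum(),cv2.minAreaRect((q[m][:,:2]*1000).astype(np.float32)))
E
```

```text
[ 0.58159491 -0.03409875  0.10731638] [ 1.79957977e+02  1.02055981e-02 -7.20432014e+01]
[305.17010594 227.50840065]
25 [ 0.56138981 -0.06025319  0.10255279] [ 0.59180068 -0.02370889  0.10723276]
bearing c [ 0.58077124 -0.0353806 ] [-0.00082367 -0.00128185]
214 ((574.48486328125, -36.14839553833008), (62.33963394165039, 83.76770782470703), 17.32302474975586)
```

View pics/s3.png

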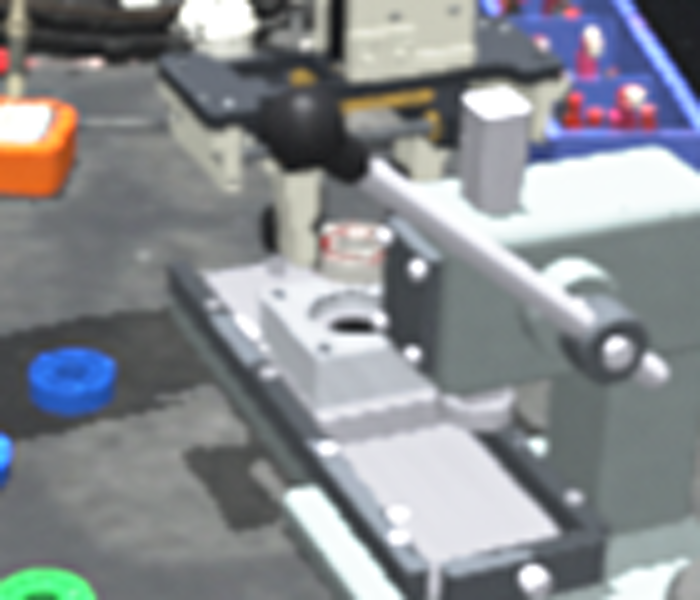

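The held bearing, at (352,245), is above the bore at (350,315). I'll lower it and watch the force.

>>> step_arm(steps=[[[0, 0.006, 0.12, 0, 0, 0], [0, 0.006, 0.24, 0, 0, 0], [0, 0.006, 0.24, 0, 0, 0], [0, 0.006, 0.24, 0, 0, 0]]])

```text
clock: 5.7
tool_pos: [0.5815, -0.0339, 0.0827]
orientation: [179.9, 0.0, -72.0]
force: [-0.2, -0.0, -1.6]
opening: 0.0453
gripper_force: 30.0
```

>>> step_arm(steps=[[[0, 0, 0.02, 0, 0, 0], [0, 0, 0.03, 0, 0, 0], [0, 0, 0.04, 0, 0, 0], [0, 0, 0.04, 0, 0, 0]]])

```text
clock: 6.1
tool_pos: [0.5822, -0.0337, 0.0797]
orientation: [-180.0, -0.0, -72.0]
force: [0.2, -0.3, -1.0]
opening: 0.0453
gripper_force: 30.0
```

>>> step_arm(steps=[[[0, 0, 0.01, 0, 0, 0], [0, 0, 0.02, 0, 0, 0], [0, 0, 0.03, 0, 0, 0], [0, 0, 0.04, 0, 0, 0], [0, 0, 0.04, 0, 0, 0]]])

```text
clock: 6.6
tool_pos: [0.5824, -0.0336, 0.0756]
orientation: [-180.0, -0.0, -72.0]
force: [2.6, -0.1, -1.4]
opening: 0.0451
gripper_force: 30.0
```

>>> step_arm(steps=[[[0, 0, 0.01, 0, 0, 0], [0, 0, 0.01, 0, 0, 0], [0, 0, 0.01, 0, 0, 0]]])

```text
clock: 6.9
tool_pos: [0.5824, -0.0337, 0.0747]
orientation: [-180.0, -0.0, -72.0]
force: [3.2, 1.3, -1.6]
opening: 0.0453
gripper_force: 30.0
```

>>> step_arm(steps=[[[0, 0, 0, 0, 0, 0], [0, 0, 0, 0, 0, 0], [0, 0, 0, 0, 0, 0], [0, 0, 0, 0, 0, 0], [0, 0, 0, 0, 0, 0], [0, 0, 0, 0, 0, 0], [0, 0, 0, 0, 0, 0], [0, 0, -0.4, 0, 0, 0], [0, 0, -0.6, 0, 0, 0], [0, 0, -0.6, 0, 0, 0]]], jaw=0)

```text
clock: 7.9
tool_pos: [0.5841, -0.0335, 0.138]
orientation: [-179.7, -0.1, -72.0]
force: [1.3, 0.1, -0.6]
opening: 0.0876
gripper_force: 0.0
```

```bash
python3 - <<'E'
from h import *
D=[]
for _ in range(4):
    p,d=snapshot("side"); D.append(d)
cv2.imwrite("pics/s4.png",cv2.resize(p[177:297,235:375],None,fx=5,fy=5,interpolation=cv2.INTER_CUBIC)[...,::-1])
C=cloud("side",np.median(D,0)); q=C[215:262,285:330].reshape(-1,3); q=q[np.hypot(q[:,0]-.582,q[:,1]+.034)<.022]
print(len(q),np.percentile(q[:,2],[5,25,50,75,95])); q=q[q[:,2]<.09]; print(np.linalg.lstsq(np.c_[q[:,:2]-[.582,-.034],np.ones(len(q))],q[:,2],rcond=None)[0])
E
```

```text
89 [0.06917789 0.07455971 0.07553989 0.07647465 0.07706712]
[-0.02932881 -0.02447126  0.0749402 ]
```

View pics/s4.png

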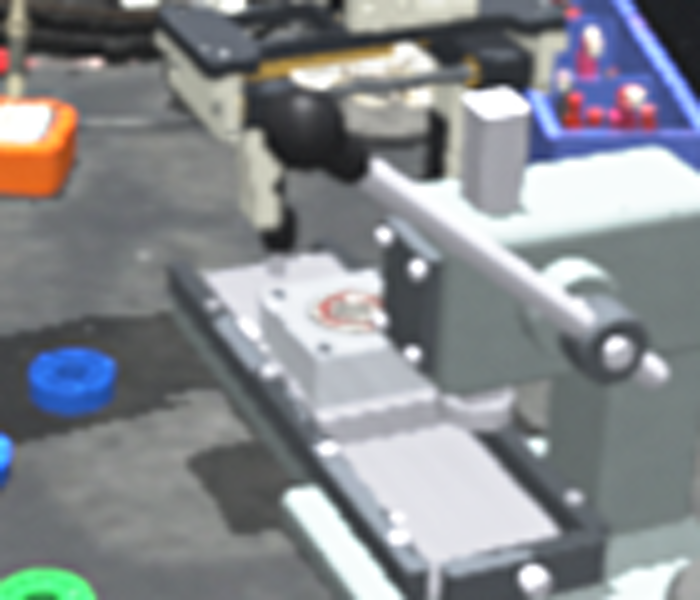

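The red-sealed bearing lies flat in the bore at (350,308), its top at about 75.5 mm, and the gripper is clear of it. Next is the slide.

```bash
echo '[0.5824,-0.0342,0.135,-72.01]'>pose.json; python3 pl.py .536 .109 .135 -72 .536 .109 .066 -72; python3 -c "
import numpy as np
b=np.array([.5822,-.0337]);y=np.array([-.309,.951])
for s in(.150,.125,0,-.0245):print(s,b+s*y)"
```

```text
[-0.753, -0.0, -0.0, 0.0, 0.0, -0.0]  rows>= 2 -> [0.5591, 0.0374, 0.135, -72.01]
[-0.752, -0.001, -0.0, 0.0, 0.0, -0.0]  rows>= 2 -> [0.536, 0.109, 0.135, -72.01]
[-0.0, 0.0, 0.69, 0.0, 0.0, -0.0]  rows>= 2 -> [0.536, 0.109, 0.066, -72.01]
0.15 [0.53585 0.10895]
0.125 [0.543575 0.085175]
0 [ 0.5822 -0.0337]
-0.0245 [ 0.5897705 -0.0569995]
```

>>> step_arm(steps=[[[-0.4, 0, 0, 0, 0, 0], [-0.75, 0, 0, 0, 0, 0], [-0.75, 0, 0, 0, 0, 0]]], jaw=255)

```text
clock: 8.4
tool_pos: [0.5574, 0.0399, 0.1335]
orientation: [179.9, 0.0, -71.9]
force: [-0.1, -1.2, -0.2]
opening: 0.0693
gripper_force: 0.0
```

>>> step_arm(steps=[[[-0.4, 0, 0, 0, 0, 0], [-0.75, 0, 0, 0, 0, 0], [-0.75, 0, 0, 0, 0, 0], [-0.75, 0, 0, 0, 0, 0], [-0.75, 0, 0, 0, 0, 0]]])

```text
clock: 8.9
tool_pos: [0.5355, 0.1082, 0.134]
orientation: [179.9, -0.0, -72.0]
force: [0.3, 0.3, 0.1]
opening: 0.0296
gripper_force: 0.0
```

>>> step_arm(steps=[[[0, 0, 0.4, 0, 0, 0], [0, 0, 0.69, 0, 0, 0], [0, 0, 0.69, 0, 0, 0], [0, 0, 0.69, 0, 0, 0]]])

```text
clock: 9.3
tool_pos: [0.5359, 0.108, 0.0656]
orientation: [179.9, -0.0, -72.1]
force: [0.9, -0.2, 0.1]
opening: 0.0013
gripper_force: 0.0
```

>>> step_arm(steps=[[[0.05, 0, 0, 0, 0, 0], [0.1, 0, 0, 0, 0, 0], [0.15, 0, 0, 0, 0, 0], [0.2, 0, 0, 0, 0, 0], [0.25, 0, 0, 0, 0, 0], [0.3, 0, 0, 0, 0, 0], [0.35, 0, 0, 0, 0, 0], [0.4, 0, 0, 0, 0, 0]]])

```text
clock: 10.1
tool_pos: [0.5483, 0.0707, 0.0657]
orientation: [-180.0, 0.0, -72.0]
force: [-1.2, 2.3, 1.6]
opening: 0.0003
gripper_force: 1.1
```

>>> step_arm(steps=[[[0.07, 0, 0, 0, 0, 0], [0.14, 0, 0, 0, 0, 0], [0.21, 0, 0, 0, 0, 0], [0.28, 0, 0, 0, 0, 0], [0.35, 0, 0, 0, 0, 0], [0.42, 0, 0, 0, 0, 0], [0.49, 0, 0, 0, 0, 0], [0.56, 0, 0, 0, 0, 0], [0.63, 0, 0, 0, 0, 0], [0.7, 0, 0, 0, 0, 0], [0.77, 0, 0, 0, 0, 0], [0.84, 0, 0, 0, 0, 0], [0.91, 0, 0, 0, 0, 0], [0.98, 0, 0, 0, 0, 0]]])

```text
clock: 11.5
tool_pos: [0.5785, -0.0228, 0.0656]
orientation: [-180.0, 0.0, -72.0]
force: [0.7, 2.7, 2.0]
opening: 0.0007
gripper_force: 1.4
```

>>> step_arm(steps=[[[0.04, 0, 0, 0, 0, 0], [0.08, 0, 0, 0, 0, 0], [0.12, 0, 0, 0, 0, 0], [0.16, 0, 0, 0, 0, 0], [0.2, 0, 0, 0, 0, 0], [0.24, 0, 0, 0, 0, 0]]])

```text
clock: 12.1
tool_pos: [0.5852, -0.0441, 0.0653]
orientation: [180.0, 0.1, -72.0]
force: [-9.6, 28.4, 10.2]
opening: 0.0002
gripper_force: 14.8
```

The slide is at the stop, with 30 N of resistance. I'll back off and go to the lever.

```bash
echo '[0.586,-0.045,0.066,-72.01]'>pose.json; python3 pl.py .5767 -.0165 .066 -72 .5767 -.0165 .336 -72 .5294 -.2663 .335 -162
```

```text
[-0.3, 0.0, 0.0, 0.0, 0.0, -0.0]  rows>= 1 -> [0.5767, -0.0165, 0.066, -72.01]
[0.0, 0.0, -0.9, 0.0, 0.0, -0.0]  rows>= 2 -> [0.5767, -0.0165, 0.156, -72.01]
[0.0, 0.0, -0.9, 0.0, 0.0, -0.0]  rows>= 2 -> [0.5767, -0.0165, 0.246, -72.01]
[0.0, 0.0, -0.9, 0.0, 0.0, -0.0]  rows>= 2 -> [0.5767, -0.0165, 0.336, -72.01]
[0.557, 0.305, 0.003, 0.0, 0.0, 0.785]  rows>= 3 -> [0.5649, -0.0789, 0.3357, -94.4986]
[0.632, 0.069, 0.002, 0.0, 0.0, 0.785]  rows>= 3 -> [0.5531, -0.1413, 0.3355, -116.9872]
[0.611, -0.178, 0.003, 0.0, 0.0, 0.786]  rows>= 3 -> [0.5412, -0.2039, 0.3352, -139.5044]
[0.495, -0.398, 0.002, 0.0, 0.0, 0.785]  rows>= 3 -> [0.5294, -0.2663, 0.335, -161.993]
```

>>> step_arm(steps=[[[-0.1, 0, 0, 0, 0, 0], [-0.3, 0, 0, 0, 0, 0], [-0.3, 0, 0, 0, 0, 0], [-0.3, 0, -0.4, 0, 0, 0], [-0.3, 0, -0.9, 0, 0, 0]]])

```text
clock: 12.6
tool_pos: [0.5742, -0.0175, 0.1541]
orientation: [179.6, 0.0, -72.0]
force: [1.9, 0.5, 0.5]
opening: 0.0003
gripper_force: 0.0
```

>>> step_arm(steps=[[[0, 0, -0.45, 0, 0, 0], [0, 0, -0.9, 0, 0, 0], [0, 0, -0.9, 0, 0, 0]]])

```text
clock: 12.9
tool_pos: [0.5794, -0.0172, 0.2527]
orientation: [-179.4, -0.2, -72.0]
force: [0.2, 0.6, -0.4]
opening: 0.0005
gripper_force: 0.0
```

>>> step_arm(steps=[[[0, 0, -0.45, 0, 0, 0], [0, 0, -0.9, 0, 0, 0], [0, 0, -0.9, 0, 0, 0], [0, 0, -0.9, 0, 0, 0]]], jaw=0)

```text
clock: 13.3
tool_pos: [0.5765, -0.0171, 0.3364]
orientation: [-179.9, -0.0, -72.0]
force: [0.2, 0.3, -0.9]
opening: 0.0265
gripper_force: 0.0
```

>>> step_arm(steps=[[[0.2, 0.1, 0, 0, 0, 0.29], [0.4, 0.2, 0, 0, 0, 0.58], [0.557, 0.305, 0, 0, 0, 0.785], [0.557, 0.305, 0, 0, 0, 0.785], [0.557, 0.305, 0, 0, 0, 0.785]]])

```text
clock: 13.8
tool_pos: [0.5641, -0.0795, 0.3344]
orientation: [179.9, -0.0, -94.5]
force: [-0.6, 0.4, 0.4]
opening: 0.0668
gripper_force: 0.0
```

>>> step_arm(steps=[[[0.2, 0.02, 0, 0, 0, 0.29], [0.4, 0.04, 0, 0, 0, 0.58], [0.632, 0.069, 0, 0, 0, 0.785], [0.632, 0.069, 0, 0, 0, 0.785]]])

```text
clock: 14.2
tool_pos: [0.5523, -0.1427, 0.3348]
orientation: [179.9, -0.1, -117.1]
force: [0.1, 0.1, -0.6]
opening: 0.0875
gripper_force: 0.0
```

>>> step_arm(steps=[[[0.2, -0.06, 0, 0, 0, 0.29], [0.4, -0.12, 0, 0, 0, 0.58], [0.611, -0.178, 0, 0, 0, 0.786], [0.611, -0.178, 0, 0, 0, 0.786]]])

```text
clock: 14.6
tool_pos: [0.5407, -0.2048, 0.3349]
orientation: [180.0, -0.1, -139.6]
force: [-0.2, 0.1, 0.1]
opening: 0.0874
gripper_force: 0.0
```

>>> step_arm(steps=[[[0.2, -0.12, 0, 0, 0, 0.29], [0.4, -0.24, 0, 0, 0, 0.58], [0.495, -0.398, 0, 0, 0, 0.785], [0.495, -0.398, 0, 0, 0, 0.785], [0.495, -0.398, 0, 0, 0, 0.785], [0.495, -0.398, 0, 0, 0, 0.785]]])

```text
clock: 15.2
tool_pos: [0.5294, -0.2654, 0.3353]
orientation: [180.0, -0.0, -161.8]
force: [-1.2, 0.2, 0.5]
opening: 0.0876
gripper_force: 0.0
```

```bash
echo '[0.5294,-0.2663,0.336,-161.99]'>pose.json; python3 - <<'E'
from h import *
from scipy.optimize import least_squares
o=get_obs(); print(o["clock"],o["tool_pos"],o["orientation"],o["opening"],o["joint_pos"])
p,d=snapshot("side"); C=cloud("side",d); cv2.imwrite("pics/s5.png",cv2.resize(p[120:320,200:440],None,fx=3,fy=3,interpolation=cv2.INTER_CUBIC)[...,::-1])
q=C[185:220,280:315].reshape(-1,3); q=q[(q[:,2]>.26)&(q[:,2]<.3)&(q[:,1]>-.32)&(q[:,1]<-.22)]
r=least_squares(lambda c:np.linalg.norm(q-c,axis=1)-.017,[.53,-.266,.282],loss='soft_l1',f_scale=.002); print("lever knob",len(q),r.x)
E
```

```text
15.2 [ 0.52938046 -0.26542759  0.33530657] [ 1.79978520e+02 -1.30864466e-02 -1.61779576e+02] 0.08755629166134812 [-7.74031992e+00  9.90355164e+00  2.12242526e-01 -1.37795125e-02
 -8.03298600e+01 -6.40369413e+01]
lever knob 311 [ 0.5305757  -0.26663069  0.28207637]
```

View pics/s5.png

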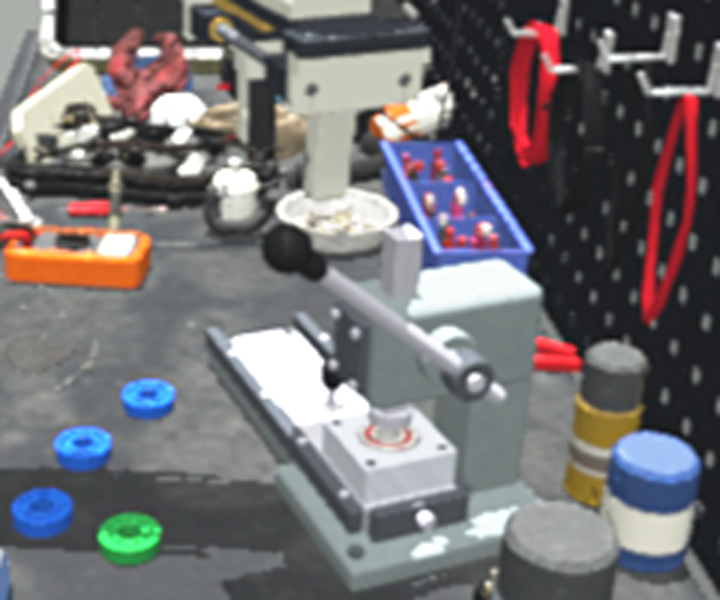

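The housing with the bearing, at (390,435), is under the ram against the end plate. The lever knob, at (288,248), is below the open gripper. I'll lower onto it and grip.

>>> step_arm(steps=[[[0, 0, 0.3, 0, 0, 0], [0, 0, 0.73, 0, 0, 0], [0, 0, 0.73, 0, 0, 0], [0, 0, 0.73, 0, 0, 0]]])

```text
clock: 15.65
tool_pos: [0.5292, -0.2662, 0.2633]
orientation: [-180.0, -0.1, -161.9]
force: [-0.0, 0.2, 1.7]
opening: 0.0875
gripper_force: 0.0
```

>>> step_arm(steps=[[[0, 0, 0, 0, 0, 0], [0, 0, 0, 0, 0, 0], [0, 0, 0, 0, 0, 0], [0, 0, 0, 0, 0, 0], [0, 0, 0, 0, 0, 0], [0, 0, 0, 0, 0, 0], [0, 0, 0, 0, 0, 0], [0, 0, 0, 0, 0, 0], [0, 0, 0, 0, 0, 0], [0, 0, 0, 0, 0, 0], [0, 0, 0, 0, 0, 0]]], jaw=255)

```text
clock: 16.75
tool_pos: [0.5291, -0.2665, 0.2625]
orientation: [180.0, -0.0, -162.0]
force: [-1.0, -0.1, 0.4]
opening: 0.0329
gripper_force: 30.0
```

```bash
python3 - <<'E'
import numpy as np
# tool x = -press x ; rows relative to pose at q0=0
for q in np.r_[np.arange(0,.81,.04)]:
    a=.698-q; print(round(q,2), "dx %.3f dz %.3f"%((.19*np.cos(a)-.19*np.cos(.698))*10,(.19*np.sin(.698)-.19*np.sin(a))*10))
E
```

```text
0.0 dx 0.000 dz 0.000
0.04 dx 0.048 dz 0.059
0.08 dx 0.093 dz 0.120
0.12 dx 0.136 dz 0.183
0.16 dx 0.176 dz 0.248
0.2 dx 0.214 dz 0.314
0.24 dx 0.249 dz 0.381
0.28 dx 0.281 dz 0.450
0.32 dx 0.310 dz 0.520
0.36 dx 0.337 dz 0.591
0.4 dx 0.361 dz 0.663
0.44 dx 0.381 dz 0.736
0.48 dx 0.399 dz 0.810
0.52 dx 0.414 dz 0.885
0.56 dx 0.426 dz 0.960
0.6 dx 0.435 dz 1.035
0.64 dx 0.441 dz 1.111
0.68 dx 0.444 dz 1.187
0.72 dx 0.444 dz 1.263
0.76 dx 0.441 dz 1.339
0.8 dx 0.434 dz 1.415
```

>>> step_arm(steps=[[[0.048, 0, 0.059, 0, 0, 0], [0.093, 0, 0.12, 0, 0, 0], [0.136, 0, 0.183, 0, 0, 0], [0.176, 0, 0.248, 0, 0, 0], [0.214, 0, 0.314, 0, 0, 0], [0.249, 0, 0.381, 0, 0, 0], [0.281, 0, 0.45, 0, 0, 0], [0.31, 0, 0.52, 0, 0, 0], [0.337, 0, 0.591, 0, 0, 0], [0.361, 0, 0.663, 0, 0, 0], [0.361, 0, 0.663, 0, 0, 0]]])

```text
clock: 17.85
tool_pos: [0.4947, -0.2777, 0.1964]
orientation: [-180.0, 0.0, -162.0]
force: [-1.2, 2.8, 7.3]
opening: 0.0324
gripper_force: 30.0
```

>>> step_arm(steps=[[[0.02, 0, 0.073, 0, 0, 0], [0.038, 0, 0.147, 0, 0, 0], [0.053, 0, 0.222, 0, 0, 0], [0.065, 0, 0.297, 0, 0, 0], [0.074, 0, 0.372, 0, 0, 0], [0.08, 0, 0.448, 0, 0, 0], [0.083, 0, 0.524, 0, 0, 0], [0.083, 0, 0.6, 0, 0, 0], [0.08, 0, 0.676, 0, 0, 0], [0.08, 0, 0.676, 0, 0, 0], [0.08, 0, 0.676, 0, 0, 0]]])

```text
clock: 18.95
tool_pos: [0.4868, -0.2803, 0.1293]
orientation: [-180.0, -0.0, -162.0]
force: [-3.7, 1.0, 7.8]
opening: 0.0322
gripper_force: 30.0
```

```bash
cat > m.py <<'E'
from h import *
import sys
from scipy.optimize import least_squares
o=get_obs(); t=o["tool_pos"]; print(o["clock"],t,o["orientation"],o["force"],o["opening"],o["gripper_force"])
p,d=snapshot("side"); C=cloud("side",d); cv2.imwrite("pics/%s.png"%sys.argv[1],cv2.resize(p[200:320,250:390],None,fx=5,fy=5,interpolation=cv2.INTER_CUBIC)[...,::-1])
print("q from tool z", .698-np.arcsin((t[2]+.0188-.16)/.19), "by dz", .698-np.arcsin((.2821-(.2625-t[2])-.16)/.19))
E
python3 m.py s6
```

```text
18.95 [ 0.48681704 -0.28026983  0.12933933] [-1.79992232e+02 -4.06009245e-02 -1.61978568e+02] [-3.68700434  0.95048827  7.75752876] 0.032199826803030705 30.00121682882309
q from tool z 0.7604651790574214 by dz 0.7562469687865259
```

View pics/s6.png

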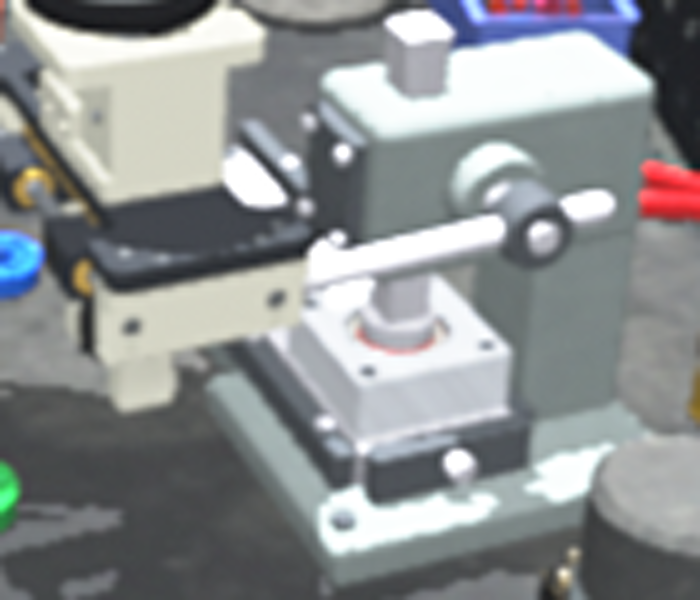

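The ram, at (400,320), has pushed the bearing below the rim. The lever is a little short of the target, so I'll finish the stroke and measure the bar's angle.

>>> step_arm(steps=[[[-0.002, 0, 0.026, 0, 0, 0], [-0.004, 0, 0.052, 0, 0, 0], [-0.007, 0, 0.08, 0, 0, 0], [-0.007, 0, 0.08, 0, 0, 0], [-0.007, 0, 0.08, 0, 0, 0], [-0.007, 0, 0.08, 0, 0, 0]]])

```text
clock: 19.6
tool_pos: [0.4874, -0.2801, 0.1216]
orientation: [-180.0, -0.0, -162.0]
force: [-4.3, 1.3, 8.0]
opening: 0.0326
gripper_force: 30.0
```

```bash
python3 m.py s7; python3 - <<'E'
from h import *
D=[]
for _ in range(8): p,d=snapshot("side"); D.append(d)
C=cloud("side",np.median(D,0)); q=C.reshape(-1,3)
x=np.array([.951,.309]);y=np.array([-.309,.951]); k=np.array([.5294,-.2663])
s=(q[:,:2]-k)@x-.1456; l=(q[:,:2]-k)@y   # s rel. pivot, l off the lever plane
m=(s>-.125)&(s<-.03)&(abs(l)<.012)&(q[:,2]>.12)&(q[:,2]<.19); a=q[m]; S=s[m]
c=np.polyfit(S,a[:,2],1); print(m.sum(),"bar slope deg",np.degrees(np.arctan(c[0])),"q",.698+np.arctan(c[0]),"z at pivot",c[1], "l",l[m].mean(),"resid",np.std(a[:,2]-np.polyval(c,S)))
# ends of bar via top-silhouette: max z per s bin
for b in np.arange(-.12,-.03,.02):
    n=(S>b)&(S<b+.02); print(round(b+.01,3),n.sum(),np.round(np.percentile(a[n,2],[50,90]),4) if n.any() else "")
# ram/bearing rim heights
o=get_obs();print(o["force"],o["tool_pos"])
E
```

```text
19.6 [ 0.48735338 -0.28009104  0.12155793] [-1.79988004e+02 -3.94275603e-02 -1.61980503e+02] [-4.28132584  1.26403976  8.04310226] 0.03257323188855712 30.001218616962433
q from tool z 0.80156434969739 by dz 0.7973320601027596
210 bar slope deg 5.403963919533296 q 0.7923169630548339 z at pivot 0.16457799374318582 l -0.003999001213148507 resid 0.0032307352443886124
-0.11 16 [0.154  0.1581]
-0.09 59 [0.1572 0.1596]
-0.07 56 [0.1587 0.1615]
-0.05 52 [0.1607 0.1632]
-0.03 27 [0.162  0.1643]
[-4.52010178  1.89279009 10.17439537] [ 0.48734258 -0.28009709  0.12159679]
```

View pics/s7.png

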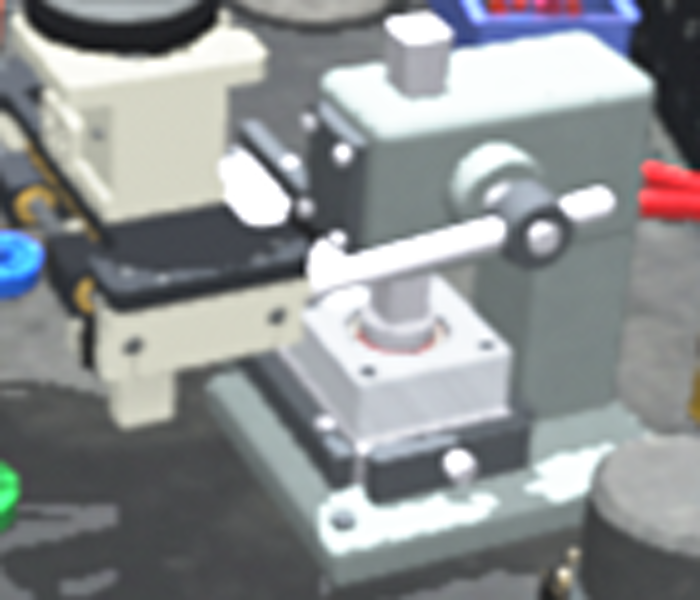

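The tool height and the bar's slope both put the lever at about 0.79–0.80 rad, and the knob is firmly held. I'll hand it in.

```bash
python3 -c "
from plant import *
print(close_job())"
```

```text
the job is handed in; nothing more can be done
None
```

The bearing is seated in the bore, the slide is fully in at its stop, and I handed the job in with the lever still gripped at about 0.80 rad, which puts the bearing's top about 5 mm below the rim.

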